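# Check the hand lever of the board stand

## Robot

A 6-joint arm with a two-finger parallel gripper is mounted at the origin on the work surface. World frame = base frame: x ahead of the robot, y to its left, z up, the work surface at z = 0. Lengths are in m, angles in degrees, forces in N, time in s.
With the tool pointing down it reaches from about 0.375 to 0.9 m from the base axis. Payload 3.1 kg.
Tool frame: the origin (TCP) lies on the centre line of the jaws, within the pads' length; the fingertips stand 19 mm ahead of it and the grasp point (between the pads) is the TCP; z points along the fingers, y is the direction in which the jaws open and shut (so a half turn about z gives the same grasp; the last joint's range is limited). The gripper opens to 87 mm and grips with 3 to 60 N. Pads are 19 mm wide; open, the fingers measure 117 mm over their backs; the gripper's body (75 mm by 190 mm) begins 51 mm behind the grasp point.
Start: joints at [-76.748, 30.224, 82.088, -0, 67.689, -10.227], TCP at [0.249, -0.573, 0.242] pointing down, gripper open.
Joint ranges: [-176.69, 176.69], [-43.24, 126.21], [12.49, 139.97], [-82, 262], [0, 151.66], [-163.58, 163.58]. Speed limits (degrees/s): [159.86, 159.86, 180, 180, 180, 180].

## Interface

Orientations are given as a 3x3 rotation matrix whose columns are the frame's x, y, z axes.
In Python, from rig import bot gives the robot as it stands.
- The arm moves only by the tool carry_out, never from a script. Its argument "targets" is a list of rows, each a list of 6 numbers: the shift along the tool's x, y, z each as a share of 200 mm, from -1 to 1, then the turn, a rotation vector about the tool's x, y, z each as a share of pi/2 rad, from -1 to 1. In form: [[dx, dy, dz, ax, ay, az], ...]. A call has 1 to 20 rows; each row is the pose to reach, as a shift and turn from the pose measured when the call began, along the tool's axes at that moment; what a row does not reach only later rows make up. A row lasts 1/8 s, in which the tool goes at most 62.5 mm and 10.7 degrees, less where a joint would pass 70% of its speed; a pose out of reach is approached as far as the arm can. A call with a number of a shift or a turn outside -1 to 1 is refused whole. A call with a gripper value outside its range is refused whole. "jaw" is the gripper's target within -1 to 1 (fully open at 1, half-way at 0, shut at -1), set as the call begins (left out, the last holds). The fingers move at their own pace and stop on an object; the grip force is fixed at half the most. Time passes only in rows, so rows that repeat a pose let the fingers close. It gives the time, the measured TCP pose, the force and the opening at its end, in the units of the state.
- bot.read_state(): the state, without advancing time (a new reading comes with each control period).
- bot.capture(name): name is "side" or "top" or "wrist"; returns the picture (420x560x3 uint8, blue, green, red); there is no depth.
- bot.camera_info(name): a dict with "camera_matrix" (3x3 intrinsics, pixels), "view" (4x4, takes a point from world to camera coordinates); the wrist camera has in their place "mount" (4x4, takes a point from camera to tool coordinates, whose origin is the TCP and whose axes are the flange's). Camera axes: x right, y down, z forward; pixel columns grow to the right and rows downward; lengths in m; the calibration is good to about 2 mm. The wrist camera is an equidistant fisheye: a pixel r from the principal point sees the ray r / f radians off the axis. A picture is of the moment at which its call begins: read the wrist's pose just before it. camera_info takes no time and is no camera call.
- bot.hand_in(): hands the job in, once; it reports no verdict.
The state is a dict: "time_s": time; "joint_positions": joint angles; "qvel": joint speeds; "tau": joint torques, N m; "position": TCP position; "tcp_rot": TCP orientation; "force": force on the tool from outside, world axes, zero at the start; "moment": the same for the moment, N m; "opening": opening from 0.0 (shut) to 1.0 (fully open).
Only numpy, scipy, OpenCV 4.12 (cv2) and the standard library are available. Lean on these libraries where they do the work, as an engineer would, in place of code of your own. Each camera call takes 0.05 s, during which the arm holds its last target.

## Task

Check the hand lever on the stand that carries the circuit board: with the backs of the fingers, gripping nothing, press the lever in towards the bar until it stops short of it, keep it there for a second, and let it spring all the way out. Then press it in to its stop again and finish while still holding it in with a steady push, without forcing it. Leave the empty stand's lever and everything else on the bench as they are.

Things in the scene. Friction and masses are not known exactly. Their poses are not given: they have to be found in the camera images.
- board_stand: fixed bench stand carrying a green circuit board; base 310 x 180 x 14 mm. Origin on the bench, 60 mm behind the base's front edge, on its centre line; x away from the robot (yaw within 0.22 rad), y left, z up. Black grip bar along y at x 50, z 100; lever in front of it. Lever's pivot block: x -11 to 67, y 66 to 90, top 115. Board: x 97 to 243, parts up to 95 high
- lever (a joint): hand lever of the board stand, rad: 0 = sprung fully out (as at the start), 0.32 = in on its firm internal stop, about 20 mm short of the grip bar. Vertical pivot; pressing turns it anticlockwise seen from above, free end towards the bar. Sprung: at 100 mm from the pivot it takes about 3 N to start and 6.5 N to reach the stop
- lever_face (a point): point on the lever's outer face (robot's side), 100 mm from the pivot, at mid height, 100 mm above the bench; moves with the lever. x points square into the lever, the way it is pressed; y along the lever to the pivot; z up. Aluminium blade 10 mm thick, 24 high (88 to 112 above the bench), flat from 6 to 124 mm from the pivot, round 16 mm end. Free space before the face
- lever_pivot (a point): pivot axis of the board stand's lever (middle of the blade's thickness, 5 mm behind the face plane), 100 mm above the bench; fixed; axes as the stand
- bar_mid (a point): middle of the axis of the board stand's grip bar (25 mm dia, 125 long), 100 mm above the bench; fixed; axes as the stand
- empty_stand: second fixed stand, the same in every size, with its own bar and lever, but its two rails carry no board; origin and axes as for board_stand. The stands change places.
- spare_lever (a joint): lever of the empty stand, rad, 0 = fully out; to be left alone
- capacitor: bystander, sizes in mm: black can capacitor standing on the front left corner of the board stand's base, 30 dia x 40 tall; origin at its underside
- terminal_block: bystander, sizes in mm: loose green terminal block, 20 x 40 x 20, lying on the base of the empty stand; origin at its underside
- screwdriver: bystander, sizes in mm: screwdriver lying on the bench between the stands, 170 long; origin at its underside
- spool: bystander, sizes in mm: flanged grey wire spool standing on the bench between the stands, 56 dia x 40 tall; origin at its underside
- parts_tray: bystander, sizes in mm: black divided tray, 110 x 90 x 35, right side of the bench; origin at its underside
- jar: bystander, sizes in mm: closed jar, 56 dia x 60 tall, left side of the bench; origin at its underside

How it is judged (in metres and radians):
On the way, in this order (a step that is already met when the one before it is completed fails the run):
1. lever pressed in to its stop and kept there (value of joint lever above 0.295 rad), for 0.6 s.
2. lever let out again, fully (value of joint lever below 0.03 rad), for 0.1 s.
3. lever pressed in to its stop again (value of joint lever above 0.295 rad), for 0.2 s.
At the end, for the whole second after the job is handed in: The board stand's lever is held in at its stop (above 0.295 of 0.32 rad) by the fingers pushing with more than 2 N, the other lever is out (below 0.05 rad), and no loose thing has moved 25 mm (value of joint lever above 0.295 rad and contact force between the fingers and board_stand above 2 N and value of joint spare_lever below 0.05 rad and distance of each of capacitor, terminal_block, screwdriver, spool, parts_tray, jar from where it was at the start of the episode below 0.025 m); the arm keeps its last pose, push and grip.
It fails at once if lever or stand forced with more than 40 N (contact force between the fingers and board_stand above 40 N).
It fails at once if lever taken between the fingers, or fingers put between it and the bar (contact force between the fingers and board_stand above 1 N and x of the grasp point in the frame of lever_face above -0.004 m).
It fails at once if the empty stand's lever pressed (value of joint spare_lever above 0.08 rad).
It fails at once if a bystander moved or lifted (distance of any of capacitor, terminal_block, screwdriver, spool, parts_tray, jar from where it was at the start of the episode above 0.03 m).
It also fails if it takes over 58 s, if anything falls off the work surface, if the arm or the gripper's body presses on something with over 40 N, if the wrist force passes 120 N, or if a joint passes its speed limit or range.

## Working session

There is one attempt and no reset: what is moved stays moved. The work goes in short steps, Python scripts to look and compute and a tool call to move; the robot and the scene stay as the last step left them, time stands still between calls to the robot, and variables do not carry over. Pictures are saved under pics/ and viewed, and the job is handed in when it is done.

Besides the shell and the picture viewer there is one more tool, called after "Request:" by a JSON object that holds its "op" and its "data", one argument or row to a line. carry_out: Moves the arm, as the interface text tells. Shift numbers are shares of 200 mm and turn numbers shares of pi/2 rad, none past 1 either way. Its arguments: {"type":"object","properties":{"targets":{"type":"array"},"jaw":{"type":"number"}},"required":["targets"]}

```bash
mkdir -p pics; ls; python3 - <<'E'
from rig import bot
import cv2,numpy as np
np.set_printoptions(precision=4,suppress=True)
s=bot.read_state(); print(s)
for n in("side","top","wrist"):
    cv2.imwrite(f"pics/{n}0.png",bot.capture(n)); print(n,bot.camera_info(n))
E
```

```text
pics
{'time_s': 0.0, 'joint_positions': array([-76.7488,  30.2794,  82.1587,  -0.0002,  67.6872, -10.2264]), 'qvel': array([-0.0925,  0.0496,  0.0298,  0.1087,  0.0924, -0.0918]), 'tau': array([  0.0001, -44.004 , -17.6591,   0.0632,   0.0581,  -0.0002]), 'position': array([ 0.2489, -0.5725,  0.2406]), 'tcp_rot': array([[ 0.9172,  0.3984, -0.0005],
       [ 0.3984, -0.9172,  0.0021],
       [ 0.0004, -0.0022, -1.    ]]), 'force': array([ 0.8989,  0.8328, -0.0253]), 'moment': array([-0.0312,  0.0128,  0.0032]), 'opening': 1.0024793653209578}
side {'camera_matrix': array([[466.2427,   0.    , 283.223 ],
       [  0.    , 466.2427, 212.5914],
       [  0.    ,   0.    ,   1.    ]]), 'view': array([[-0.757 , -0.6529, -0.0259,  0.4306],
       [-0.3139,  0.3982, -0.8619,  0.2697],
       [ 0.573 , -0.6444, -0.5064,  0.8966],
       [ 0.    ,  0.    ,  0.    ,  1.    ]])}
top {'camera_matrix': array([[439.8137,   0.    , 280.4313],
       [  0.    , 439.8137, 203.6551],
       [  0.    ,   0.    ,   1.    ]]), 'view': array([[-0.0123, -0.9999,  0.0113, -0.0077],
       [-0.9928,  0.0109, -0.1192,  0.5814],
       [ 0.1191, -0.0127, -0.9928,  1.2547],
       [ 0.    ,  0.    ,  0.    ,  1.    ]])}
wrist {'camera_matrix': array([[325.1923,   0.    , 281.2403],
       [  0.    , 325.1923, 209.5904],
       [  0.    ,   0.    ,   1.    ]]), 'mount': array([[-0.0003, -0.9685, -0.2491,  0.0671],
       [ 1.    , -0.0002, -0.0002,  0.    ],
       [ 0.0002, -0.2491,  0.9685, -0.1424],
       [ 0.    ,  0.    ,  0.    ,  1.    ]])}
```

View pics/top0.png

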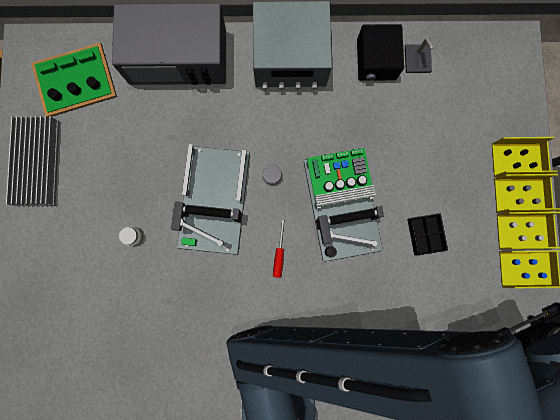

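View pics/side0.png

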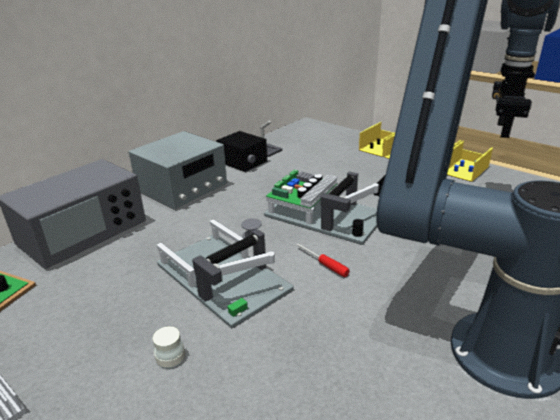

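```bash
python3 - <<'E'
import cv2
im=cv2.imread("pics/top0.png")[135:275,285:400]
cv2.imwrite("pics/topz.png",cv2.resize(im,None,fx=5,fy=5,interpolation=cv2.INTER_CUBIC)[:,:][:700])
E
python3 - <<'E'
import cv2
im=cv2.imread("pics/topz.png"); print(im.shape)
im=cv2.resize(im,None,fx=.85,fy=.85); cv2.imwrite("pics/topz1.png",im)
E
```

```text
(700, 575, 3)
```

View pics/topz1.png

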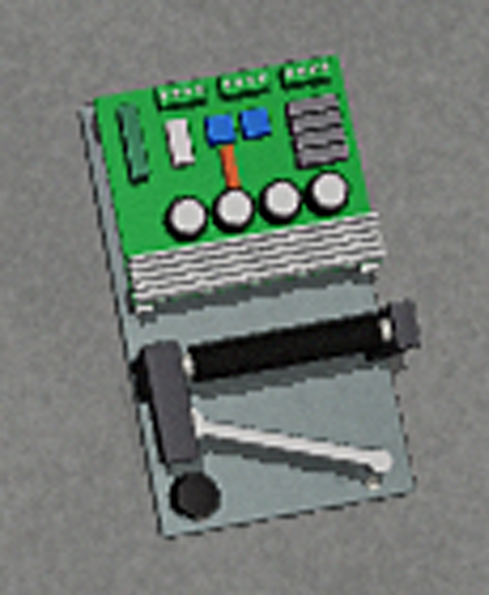

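View pics/wrist0.png

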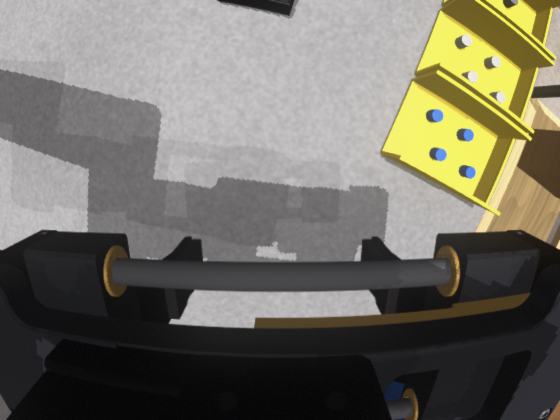

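```bash
cat > h.py <<'E'
import numpy as np, cv2
from scipy.optimize import least_squares
from rig import bot
np.set_printoptions(precision=4,suppress=True)
def ray(n,uv,z):
    c=bot.camera_info(n);K=c["camera_matrix"];V=c["view"];R=V[:3,:3];t=V[:3,3]
    o=-R.T@t; d=R.T@np.linalg.inv(K)@np.array([uv[0],uv[1],1.]); return o+d*(z-o[2])/d[2]
def proj(n,P):
    c=bot.camera_info(n);V=c["view"];p=np.atleast_2d(P)@V[:3,:3].T+V[:3,3];p=p@c["camera_matrix"].T;return p[:,:2]/p[:,2:]
E
python3 - <<'E'
from h import *
Z=lambda x,y:((x+.5)/4.25+285-.5,(y+.5)/4.25+135-.5)
pts={'FL':(162,537,14),'FR':(412,490,14),'BL':(80,105,14),'barL':(188,363,100),'barR':(388,330,100),'levP':(197,424,112),'tip':(380,460,112),'blkFL':(168,462,115),'blkFR':(198,460,115),'cap':(195,496,54)}
W={k:ray('top',Z(*v[:2]),v[2]/1000) for k,v in pts.items()}
for k,v in W.items(): print(k,v)
M={'FL':(-60,90),'FR':(-60,-90),'barL':(50,62.5),'barR':(50,-62.5),'BL':(250,90),'blkFL':(-11,90),'blkFR':(-11,66)}
def f(p):
    c,s=np.cos(p[2]),np.sin(p[2])
    return np.concatenate([np.array([[c,-s],[s,c]])@np.array(M[k])/1000+p[:2]-W[k][:2] for k in M])
r=least_squares(f,[.4,-.1,0]);print(r.x,r.fun.reshape(-1,2))
p=r.x;c,s=np.cos(p[2]),np.sin(p[2]);R=np.array([[c,-s],[s,c]])
for k,v in W.items(): print(k,R.T@(v[:2]-p[:2])*1000)
E
```

```text
FL [ 0.4129 -0.1369  0.014 ]
FR [ 0.4431 -0.3114  0.014 ]
BL [ 0.7177 -0.0859  0.014 ]
barL [ 0.5262 -0.1474  0.1   ]
barR [ 0.5464 -0.2791  0.1   ]
levP [ 0.4858 -0.1507  0.112 ]
tip [ 0.4613 -0.2679  0.112 ]
blkFL [ 0.4616 -0.1311  0.115 ]
blkFR [ 0.4627 -0.1504  0.115 ]
cap [ 0.4404 -0.1555  0.054 ]
[ 0.4864 -0.2169  0.1617] [[-0.0002 -0.0008]
 [-0.0014 -0.004 ]
 [-0.0005  0.0002]
 [-0.0006  0.0085]
 [ 0.0009 -0.002 ]
 [-0.0005  0.0013]
 [ 0.0023 -0.0032]]
FL [-59.6947  90.8053]
FR [-57.9964 -86.2629]
BL [249.4066  92.1059]
barL [50.4948 62.1969]
barR [ 49.1999 -71.0086]
levP [10.0848 65.4209]
tip [-32.9644 -46.3136]
blkFL [-10.6697  88.6758]
blkFR [-12.7404  69.4877]
cap [-35.5601  68.0509]
```

```bash
cat >> h.py <<'E'
from scipy.spatial.transform import Rotation as Ro
ST=np.array([.4864,-.2169]);YAW=.1617
def stand(x,y): c,s=np.cos(YAW),np.sin(YAW); return ST+np.array([[c,-s],[s,c]])@[x/1000,y/1000]
PIV=stand(15,78); A0=YAW-.367
def face(q,d=.1):
    t=A0+q; xl=np.array([np.cos(t),np.sin(t)]); yl=np.array([-np.sin(t),np.cos(t)])
    return PIV-d*yl-.005*xl, xl, yl
def row(pos,yaw=None):
    s=bot.read_state();R=np.array(s["tcp_rot"]);d=R.T@(np.array(pos)-s["position"])/.2
    if yaw is None: Rt=R
    else:
        y=np.array([np.cos(yaw),np.sin(yaw),0]);z=np.array([0,0,-1.]);Rt=np.column_stack([np.cross(y,z),y,z])
    a=Ro.from_matrix(R.T@Rt).as_rotvec()/(np.pi/2)
    return np.round(np.r_[d,a],4)
E
python3 - <<'E'
from h import *
for q in(0,.16,.32): print(q,*face(q),A0+q)
f,x,y=face(0)
print(f-.06*x, row([*(f-.06*x),.24],0.0))
E
```

```text
0 [ 0.4634 -0.2344] [ 0.979  -0.2039] [0.2039 0.979 ] -0.20529999999999998
0.16 [ 0.4791 -0.2372] [ 0.999  -0.0453] [0.0453 0.999 ] -0.04529999999999998
0.32 [ 0.4951 -0.2374] [0.9934 0.1144] [-0.1144  0.9934] 0.11470000000000002
[ 0.4046 -0.2222] [ 1.4125 -1.2974  0.0065 -0.0008 -0.0008 -0.7391]
```

Request:
{"op": "carry_out", "data": {
  "targets": [
    [0.25,-0.2,0,0,0,-0.1],
    [0.5,-0.45,0,0,0,-0.2],
    [0.7,-0.65,0,0,0,-0.35],
    [0.7,-0.65,0,0,0,-0.45],
    [0.7,-0.65,0,0,0,-0.55],
    [0.7,-0.65,0,0,0,-0.65],
    [0.7,-0.65,0,0,0,-0.74],
    [0.7,-0.65,0,0,0,-0.74],
    [0.7,-0.65,0,0,0,-0.74]
  ],
  "jaw": -1
}}

```text
time_s: 1.27
position: [0.3255, -0.3976, 0.2409]
tcp_rot: [[0.001, 1.0, -0.001], [1.0, -0.001, 0.002], [0.002, -0.001, -1.0]]
force: [0.2, -0.4, -0.2]
opening: 0.063
```

```bash
python3 - <<'E'
from h import *
f,x,y=face(0)
print(row([*(f-.06*x),.24],0.0)); print(bot.read_state())
E
```

```text
[ 0.8777  0.3952  0.0061 -0.0003 -0.0012 -0.0004]
{'time_s': 1.275, 'joint_positions': array([-63.1858,  21.7797,  97.8489,   0.0245,  60.4779, -63.1619]), 'qvel': array([-0.0581,  0.0259,  0.0528,  0.1105, -0.0533, -0.4804]), 'tau': array([  0.0159, -35.103 , -15.7011,   0.0037,   0.0932,   0.0041]), 'position': array([ 0.3255, -0.3976,  0.2409]), 'tcp_rot': array([[ 0.0006,  1.    , -0.0005],
       [ 1.    , -0.0006,  0.0018],
       [ 0.0018, -0.0005, -1.    ]]), 'force': array([ 0.1584, -0.4095, -0.2095]), 'moment': array([ 0.009 , -0.0577, -0.0165]), 'opening': 0.06302634301124956}
```

Request:
{"op": "carry_out", "data": {
  "targets": [
    [0.3,0.13,0,0,0,0],
    [0.6,0.26,0,0,0,0],
    [0.88,0.35,0,0,0,0],
    [0.88,0.35,0,0,0,0],
    [0.88,0.35,0,0,0,0]
  ]
}}

```text
time_s: 1.9
position: [0.396, -0.222, 0.2415]
tcp_rot: [[0.0, 1.0, 0.0], [1.0, -0.0, 0.001], [0.001, 0.0, -1.0]]
force: [0.0, 0.4, 0.6]
opening: 0.006
```

```bash
python3 - <<'E'
from h import *
s=bot.read_state();print(s['position'],s['tcp_rot'],s['opening'],s['force'])
for n in('wrist','side','top'):
    im=bot.capture(n);cv2.imwrite(f'pics/{n}1.png',im)
E
```

```text
[ 0.396  -0.222   0.2415] [[ 0.0002  1.      0.0001]
 [ 1.     -0.0002  0.0007]
 [ 0.0007  0.0001 -1.    ]] 0.006041941584195025 [0.0262 0.3575 0.6312]
```

View pics/wrist1.png

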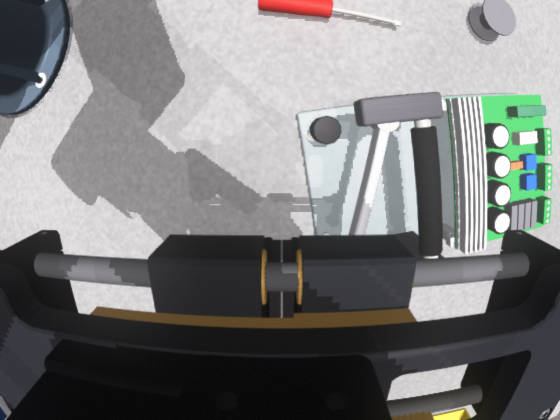

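View pics/side1.png

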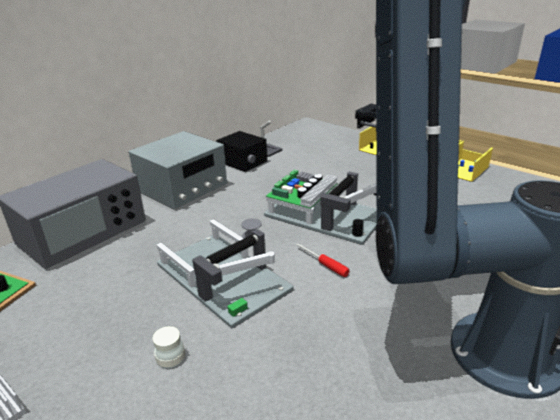

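View pics/top1.png

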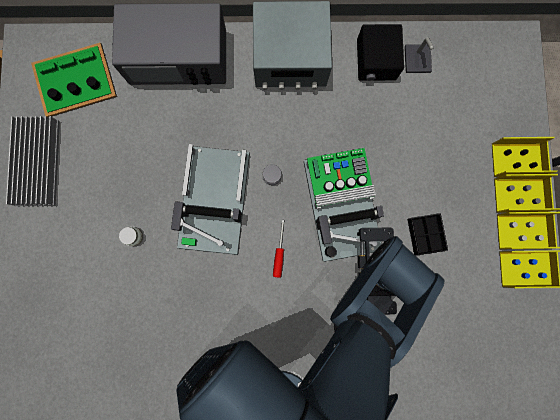

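```bash
cat >> h.py <<'E'
def wproj(P,s):
    c=bot.camera_info('wrist');M=c['mount'];K=c['camera_matrix'];R=np.array(s['tcp_rot'])
    pt=(np.atleast_2d(P)-s['position'])@R
    pc=(pt-M[:3,3])@M[:3,:3]
    th=np.arctan2(np.hypot(pc[:,0],pc[:,1]),pc[:,2]);h=np.hypot(pc[:,0],pc[:,1])
    return np.c_[K[0,2]+K[0,0]*th*pc[:,0]/h,K[1,2]+K[1,1]*th*pc[:,1]/h]
E
python3 - <<'E'
from h import *
s=bot.read_state();im=cv2.imread('pics/wrist1.png')
def dr(a,c):
    for p in wproj(np.array(a),s): cv2.circle(im,tuple(int(round(v*8)) for v in p),8,c,-1,shift=3)
for d in np.linspace(.006,.124,12):
    f,x,y=face(0,d); dr([[*f,.112]],(0,0,255)); dr([[*(f+.01*x),.112]],(255,0,0))
for x,y in((-60,90),(-60,-90),(250,90)): dr([[*stand(x,y),.014]],(0,255,255))
for x,y in((-11,90),(-11,66),(67,66),(67,90)): dr([[*stand(x,y),.115]],(0,255,255))
cv2.imwrite('pics/w1o.png',cv2.resize(im[80:250,280:460],None,fx=4,fy=4,interpolation=cv2.INTER_CUBIC)[:600])
E
```

```text
(no output)
```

View pics/w1o.png

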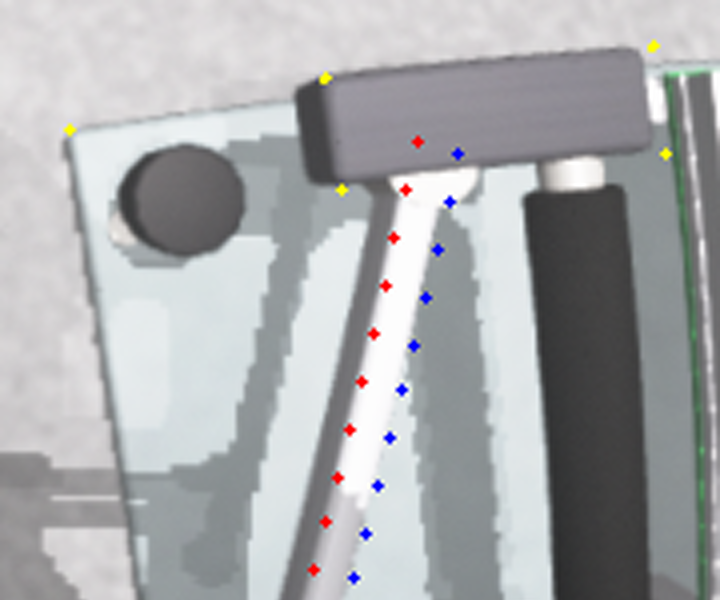

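Request:
{"op": "carry_out", "data": {
  "targets": [
    [-0.07,0,0.2,0,0,0],
    [-0.07,0,0.4,0,0,0],
    [-0.07,0,0.6,0,0,0],
    [-0.07,0,0.69,0,0,0],
    [-0.07,0.05,0.69,0,0,0],
    [-0.07,0.1,0.69,0,0,0],
    [-0.07,0.15,0.69,0,0,0],
    [-0.07,0.15,0.69,0,0,0]
  ]
}}

```text
time_s: 3.05
position: [0.4271, -0.2379, 0.1042]
tcp_rot: [[0.002, 1.0, 0.002], [1.0, -0.002, -0.001], [-0.001, 0.002, -1.0]]
force: [-0.0, 0.2, -0.3]
opening: 0.007
```

```bash
python3 - <<'E'
from h import *
s=bot.read_state();print(s['position'],s['force'],s['moment'])
for n in('wrist','top'):
    im=bot.capture(n);cv2.imwrite(f'pics/{n}2.png',im)
t=cv2.imread('pics/top2.png')[190:280,300:400];w=cv2.imread('pics/wrist2.png')
cv2.imwrite('pics/c2.png',cv2.resize(t,None,fx=6,fy=6,interpolation=cv2.INTER_CUBIC))
E
```

```text
[ 0.4271 -0.2379  0.1042] [-0.0146  0.1917 -0.312 ] [-0.0145 -0.104   0.0135]
```

View pics/wrist2.png

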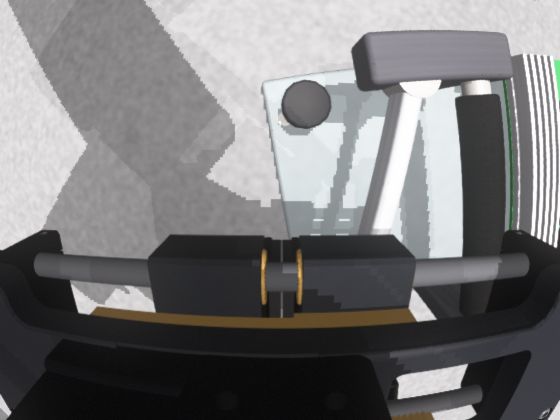

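View pics/c2.png

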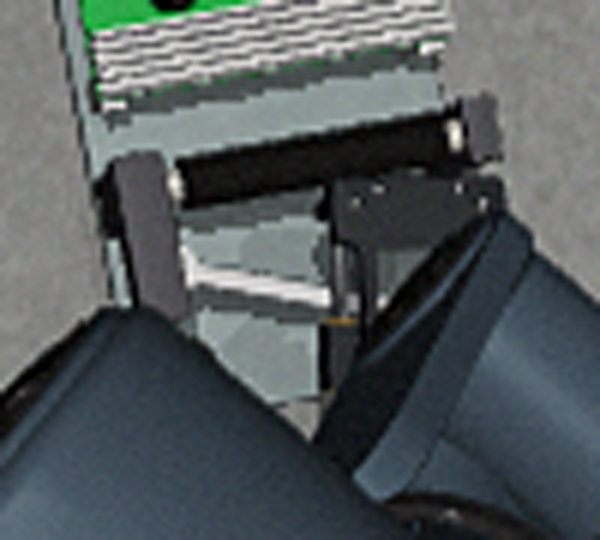

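Request:
{"op": "carry_out", "data": {
  "targets": [
    [0,0.03,0,0,0,0],
    [0,0.06,0,0,0,0],
    [0,0.08,0,0,0,0],
    [0,0.1,0,0,0,0],
    [0,0.12,0,0,0,0],
    [0,0.14,0,0,0,0],
    [0,0.14,0,0,0,0]
  ]
}}

```text
time_s: 4.03
position: [0.4532, -0.2371, 0.1036]
tcp_rot: [[0.002, 1.0, -0.001], [1.0, -0.002, 0.001], [0.001, -0.001, -1.0]]
force: [-3.1, -0.8, -0.3]
opening: 0.003
```

Request:
{"op": "carry_out", "data": {
  "targets": [
    [0,0.02,0,0,0,0],
    [0,0.04,0,0,0,0],
    [0,0.06,0,0,0,0],
    [0,0.08,0,0,0,0],
    [0,0.1,0,0,0,0],
    [0,0.1,0,0,0,0]
  ]
}}

```text
time_s: 4.78
position: [0.4728, -0.2378, 0.1035]
tcp_rot: [[0.001, 1.0, -0.003], [1.0, -0.001, 0.0], [0.0, -0.003, -1.0]]
force: [-6.2, -3.7, 0.9]
opening: 0.006
```

Request:
{"op": "carry_out", "data": {
  "targets": [
    [0,0.01,0,0,0,0],
    [0,0.02,0,0,0,0],
    [0,0.02,0,0,0,0]
  ]
}}

```text
time_s: 5.15
position: [0.4758, -0.2379, 0.1034]
tcp_rot: [[-0.0, 1.0, -0.005], [1.0, 0.0, 0.0], [0.0, -0.005, -1.0]]
force: [-6.5, -3.4, 1.9]
opening: 0.002
```

```bash
python3 - <<'E'
from h import *
s=bot.read_state();print(s['position'],s['force'],s['moment'])
im=bot.capture('wrist');cv2.imwrite('pics/w3.png',im)
E
```

```text
[ 0.4758 -0.2379  0.1034] [-6.4758 -3.4427  1.9252] [-0.4977  0.793   0.0228]
```

View pics/w3.png

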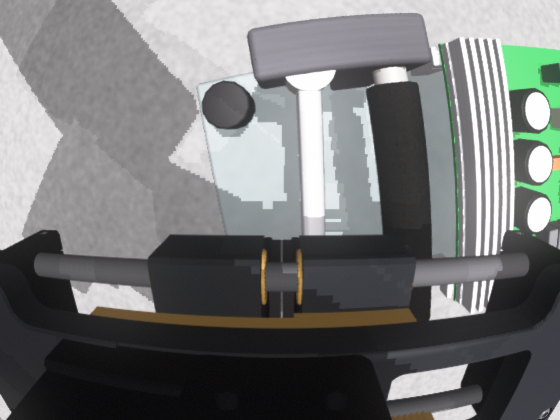

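Request:
{"op": "carry_out", "data": {
  "targets": [
    [0,0.01,0,0,0,0],
    [0,0.02,0,0,0,0],
    [0,0.02,0,0,0,0]
  ]
}}

```text
time_s: 5.58
position: [0.4786, -0.2379, 0.1034]
tcp_rot: [[-0.001, 1.0, -0.008], [1.0, 0.001, 0.001], [0.001, -0.008, -1.0]]
force: [-5.6, -3.2, 2.5]
opening: 0.006
```

Request:
{"op": "carry_out", "data": {
  "targets": [
    [0,0.01,0,0,0,0],
    [0,0.02,0,0,0,0],
    [0,0.02,0,0,0,0]
  ]
}}

```text
time_s: 5.95
position: [0.4812, -0.2378, 0.1034]
tcp_rot: [[-0.002, 1.0, -0.011], [1.0, 0.002, 0.001], [0.001, -0.011, -1.0]]
force: [-6.7, -2.5, 3.5]
opening: 0.007
```

```bash
python3 - <<'E'
from h import *
s=bot.read_state();print(s['force'],s['moment'],s['joint_positions'])
print(row(s['position']+np.array([.004,0,0]),0))
im=bot.capture('wrist')
f0=cv2.imread('pics/w3.png');cv2.imwrite('pics/w4.png',im)
cv2.imwrite('pics/c4.png',np.hstack([cv2.resize(a[0:240,200:360],None,fx=2.4,fy=2.4,interpolation=cv2.INTER_CUBIC) for a in(f0,im)]))
E
```

```text
[-6.6637 -2.5483  3.5148] [-0.4295  0.9184  0.0437] [-38.0458  35.5396 101.0162  -0.4941  43.9938 -37.8104]
[-0.      0.02   -0.0002 -0.0071 -0.0008  0.0014]
```

View pics/c4.png

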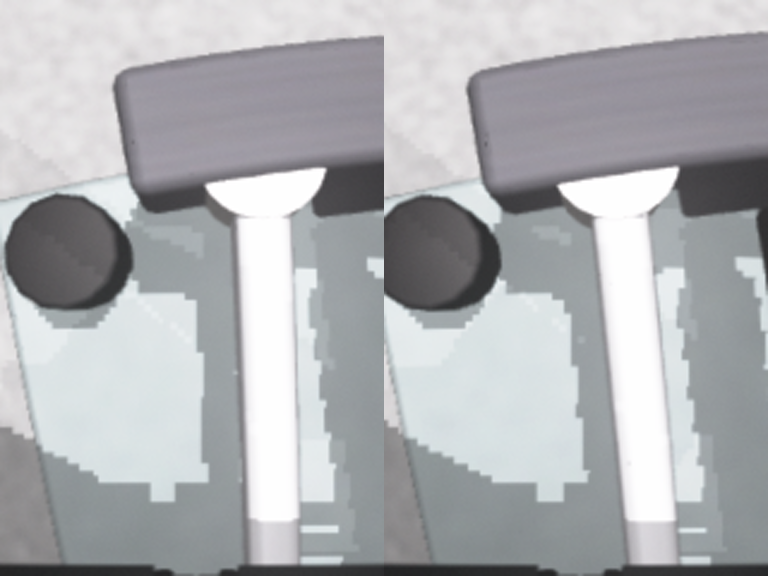

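Request:
{"op": "carry_out", "data": {
  "targets": [
    [0,0.01,0,-0.007,0,0],
    [0,0.02,0,-0.007,0,0],
    [0,0.02,0,-0.007,0,0]
  ]
}}

```text
time_s: 6.38
position: [0.483, -0.2377, 0.1032]
tcp_rot: [[-0.004, 1.0, -0.005], [1.0, 0.004, 0.002], [0.002, -0.005, -1.0]]
force: [-9.2, -3.7, 3.2]
opening: 0.003
```

Request:
{"op": "carry_out", "data": {
  "targets": [
    [0,0.01,0,-0.003,0,0],
    [0,0.02,0,-0.003,0,0],
    [0,0.02,0,-0.003,0,0]
  ]
}}

```text
time_s: 6.75
position: [0.4833, -0.2376, 0.1032]
tcp_rot: [[-0.006, 1.0, -0.009], [1.0, 0.006, 0.003], [0.003, -0.009, -1.0]]
force: [-13.1, -5.5, 6.0]
opening: 0.004
```

```bash
python3 - <<'E'
from h import *
s=bot.read_state();print(s['position'],s['force'],s['moment'])
im=bot.capture('wrist');cv2.imwrite('pics/w5.png',im)
f0=cv2.imread('pics/w4.png')
cv2.imwrite('pics/c5.png',np.hstack([cv2.resize(a[0:240,200:360],None,fx=2.4,fy=2.4,interpolation=cv2.INTER_CUBIC) for a in(f0,im)]))
for q in(.28,.3,.32):
    P=np.array([[*(face(q,d)[0]+o*face(q,d)[1]),.112] for d in(.03,.08) for o in(0,.01)]);print(q,wproj(P,s).round(1).tolist())
E
```

```text
[ 0.4833 -0.2376  0.1032] [-13.1073  -5.5465   5.9844] [-0.7918  1.8107  0.1184]
0.28 [[289.7, 121.9], [314.2, 120.5], [297.0, 238.7], [319.8, 237.2]]
0.3 [[291.2, 122.0], [315.6, 120.2], [300.7, 238.7], [323.5, 236.7]]
0.32 [[292.7, 122.1], [317.0, 119.8], [304.4, 238.5], [327.1, 236.1]]
```

View pics/c5.png

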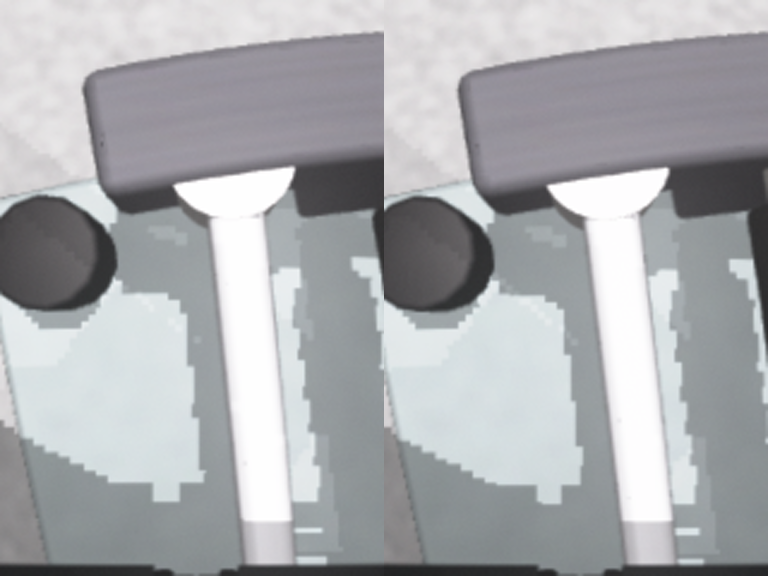

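Request:
{"op": "carry_out", "data": {
  "targets": [
    [0,0.02,0,-0.006,0,0],
    [0,0.02,0,-0.006,0,0],
    [0,0.02,0,-0.006,0,0],
    [0,0.02,0,-0.006,0,0],
    [0,0.02,0,-0.006,0,0],
    [0,0.02,0,-0.006,0,0],
    [0,0.02,0,-0.006,0,0],
    [0,0.02,0,-0.006,0,0],
    [0,0.02,0,-0.006,0,0],
    [0,0.02,0,-0.006,0,0]
  ]
}}

```text
time_s: 8.05
position: [0.4834, -0.2377, 0.1032]
tcp_rot: [[-0.009, 1.0, -0.008], [1.0, 0.009, 0.004], [0.004, -0.008, -1.0]]
force: [-13.2, -5.4, 6.6]
opening: 0.004
```

Request:
{"op": "carry_out", "data": {
  "targets": [
    [0,-0.04,0,-0.006,0,0],
    [0,-0.08,0,-0.006,0,0],
    [0,-0.12,0,-0.006,0,0],
    [0,-0.16,0,-0.006,0,0],
    [0,-0.2,0,-0.006,0,0],
    [0,-0.25,0,-0.006,0,0],
    [0,-0.3,0,-0.006,0,0],
    [0,-0.3,0,-0.006,0,0],
    [0,-0.3,0,-0.006,0,0]
  ]
}}

```text
time_s: 9.18
position: [0.4237, -0.2385, 0.1038]
tcp_rot: [[-0.008, 1.0, 0.002], [1.0, 0.008, 0.004], [0.004, 0.002, -1.0]]
force: [-0.5, -0.5, 1.6]
opening: 0.003
```

```bash
python3 - <<'E'
from h import *
s=bot.read_state();print(s['position'],s['force'],s['moment'])
im=bot.capture('wrist');cv2.imwrite('pics/w6.png',im)
print(row([.444,-.2378,.1040],0))
E
```

```text
[ 0.4237 -0.2385  0.1038] [-0.5233 -0.5089  1.6051] [ 0.0095 -0.0597 -0.0596]
[ 0.0027  0.1011 -0.001   0.0015 -0.0024  0.0054]
```

View pics/w6.png

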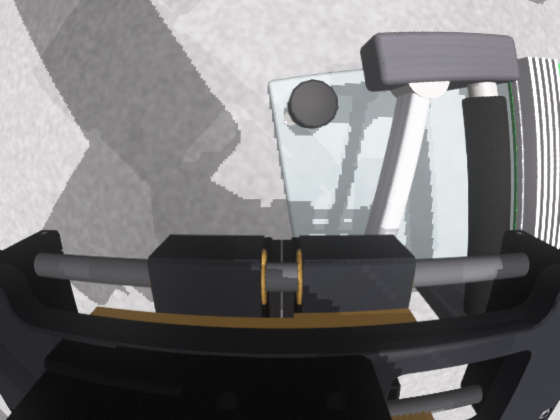

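Request:
{"op": "carry_out", "data": {
  "targets": [
    [0,0.04,0,0.0,-0.002,0.005],
    [0,0.08,0,0.0,-0.002,0.005],
    [0,0.11,0,0.0,-0.002,0.005],
    [0,0.14,0,0.0,-0.002,0.005],
    [0,0.17,0,0.0,-0.002,0.005],
    [0,0.2,0,0.0,-0.002,0.005],
    [0,0.23,0,0.0,-0.002,0.005],
    [0,0.26,0,0.0,-0.002,0.005],
    [0,0.28,0,0.0,-0.002,0.005],
    [0,0.29,0,0.0,-0.002,0.005],
    [0,0.3,0,0.0,-0.002,0.005],
    [0,0.31,0,0.0,-0.002,0.005],
    [0,0.31,0,0.0,-0.002,0.005]
  ]
}}

```text
time_s: 10.85
position: [0.4832, -0.2383, 0.1035]
tcp_rot: [[-0.002, 1.0, -0.004], [1.0, 0.002, 0.001], [0.001, -0.004, -1.0]]
force: [-9.0, -5.1, 0.8]
opening: 0.006
```

Request:
{"op": "carry_out", "data": {
  "targets": [
    [0,0.01,0,-0.003,0,0],
    [0,0.02,0,-0.003,0,0],
    [0,0.02,0,-0.003,0,0],
    [0,0.02,0,-0.003,0,0],
    [0,0.02,0,-0.003,0,0],
    [0,0.02,0,-0.003,0,0],
    [0,0.02,0,-0.003,0,0],
    [0,0.02,0,-0.003,0,0]
  ]
}}

```text
time_s: 11.85
position: [0.4834, -0.2384, 0.1034]
tcp_rot: [[-0.005, 1.0, -0.007], [1.0, 0.005, 0.002], [0.002, -0.007, -1.0]]
force: [-12.0, -5.6, 5.8]
opening: 0.007
```

```bash
python3 - <<'E'
from h import *
s=bot.read_state();print(s['position'],s['force'],s['moment'])
im=bot.capture('wrist');cv2.imwrite('pics/w7.png',im)
t=bot.capture('top');cv2.imwrite('pics/t7.png',t)
f0=cv2.imread('pics/w5.png')
cv2.imwrite('pics/c7.png',np.hstack([cv2.resize(a[0:240,200:360],None,fx=2.4,fy=2.4,interpolation=cv2.INTER_CUBIC) for a in(f0,im)]))
E
```

```text
[ 0.4834 -0.2384  0.1034] [-11.9742  -5.5963   5.7604] [-0.8182  1.6984  0.0414]
```

View pics/c7.png

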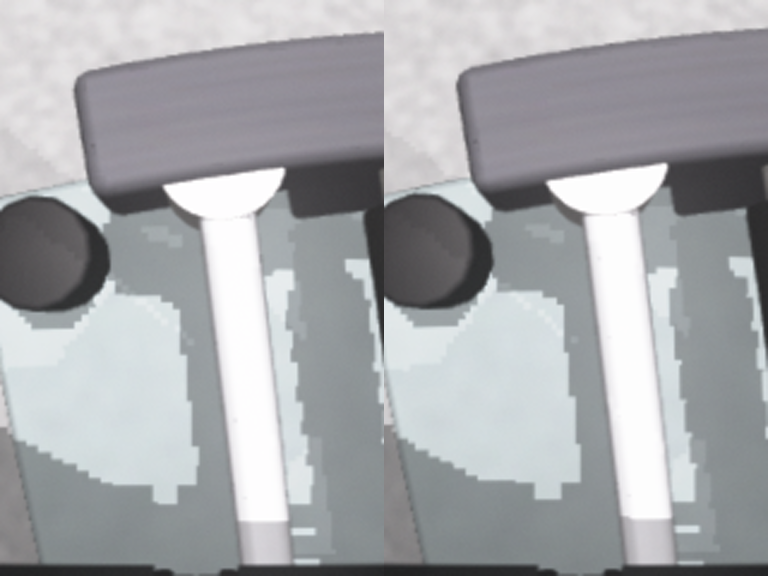

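View pics/t7.png

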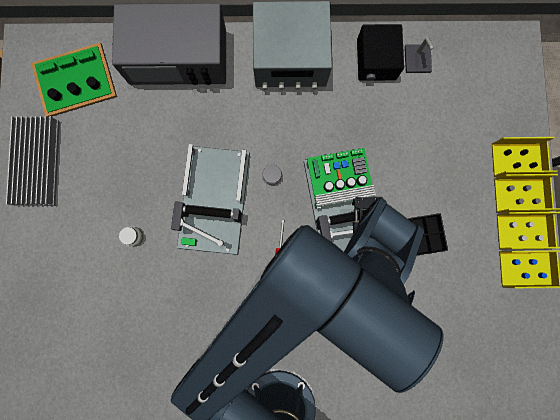

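The lever is at its stop again: the view matches the first press and the push is a steady 13 N. The bystanders that can be seen, and the empty stand's lever, are unchanged.

```bash
python3 -c "
from rig import bot
print(bot.hand_in()); s=bot.read_state(); print(s['time_s'],s['position'],s['force'])"
```

```text
the job is handed in; nothing more can be done
None
the job is handed in; nothing more can be done
```

I checked the board stand's lever and handed the job in with the lever still held in at its stop. No verdict was reported.

- **First press:** I pushed it in with the back of one finger, jaws shut on nothing. At the stop the finger gained only 0.3 mm for a further 4 mm commanded. I held it there for over 1 s at about 13 N along the push direction, 16 N overall.
- **Release:** I backed off 60 mm. The wrist picture showed the lever back in its starting position, and the contact force fell to nearly zero.
- **Second press:** It reached the same position as the first (x = 0.4834 m), and the wrist picture matches the first press. The finger held it with about 12 N along the push direction, 14 N overall. The highest force I read was about 16 N, against the 40 N limit.

**Last checks:** In the top view, the empty stand's lever, terminal block, spool and jar look unchanged. The wrist view shows the capacitor in place. The arm hid most of the screwdriver and part of the parts tray, so I could not fully check those, but the tool passed well above both.

**Disagreements:** My lever position from the top camera was about 3 mm off in the wrist view, so I judged the stop by force. The tool also tilted by about 0.01 rad under load, which I corrected as I went.

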